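# Slide the thin accumulator cover over the edge, pinch it and seat it on the valve body

### The arm

A 6-joint arm with a two-finger parallel gripper is mounted at the origin on the work surface. World frame = base frame: x ahead of the robot, y to its left, z up, the work surface at z = 0. Lengths are in m, angles in degrees, forces in N, time in s.
With the tool pointing down it reaches from about 0.4 to 0.825 m from the base axis. Payload 7 kg.
Tool frame: the origin (TCP) lies on the front face of the gripper's body, between the roots of the fingers; the fingertips stand 66 mm ahead of it and the grasp point (between the pads) lies 47 mm ahead of it (nose_length is the distance from the TCP to the fingertips, in m); y points along the fingers, z is the direction in which the jaws open and shut, and the axes are right-handed (so a half turn about y gives the same grasp; the last joint's range is limited). The gripper opens to 88 mm and grips with 3 to 60 N. Pads are 19 mm wide; open, the fingers measure 130 mm over their backs; the gripper's body (78 mm by 193 mm) begins 47 mm behind the grasp point.
Start: joints at [-50.529, 20.546, 0.682, 0, -70.136, -16.507], TCP at [0.263, -0.621, 0.292] pointing down, gripper open.
Joint ranges: [-176.03, 176.03], [-82.01, 121.73], [-58.28, 71.71], [-173.87, 95.51], [-174.79, -0.11], [-173.66, 173.66]. Speed limits (degrees/s): [136.94, 136.94, 172.46, 180, 180, 180].

### API

Orientations are given as [roll, pitch, yaw] about the fixed x, y, z axes, in that order (R = Rz(yaw) Ry(pitch) Rx(roll)).
In Python, from plant import get_state, capture, close_job, nose_length gives the robot as it stands.
- The arm moves only by the tool apply_moves, never from a script. Its argument "rows" is a list of rows, each a list of 2 entries, a list of its own where there are three numbers: the shift along the tool's x, y, z in m, then the turn about the tool's y in degrees. In form: [[[tx, ty, tz], yaw], ...]. A call has 1 to 20 rows; each row is the pose to reach, as a shift and turn from the pose commanded when the call began, along the tool's axes at that moment; what a row does not reach only later rows make up. A row lasts 1/8 s, in which the tool goes at most 62.5 mm and 10.7 degrees, less where a joint would pass 70% of its speed; a pose out of reach is approached as far as the arm can. A call with a gripper value outside its range is refused whole. "gripper" is the opening, from 0 (shut) to 1 (fully open), set as the call begins (left out, the last holds). The fingers move at their own pace and stop on an object; "grip_force" is the grip in N (left out, the last holds). Time passes only in rows, so rows that repeat a pose let the fingers close. It gives the time, the measured TCP pose, the force and the opening at its end, in the units of the state.
- get_state(): the state, without advancing time (a new reading comes with each control period).
- capture(name): name is "scene" or "top" or "wrist"; returns a dict with "pixels" (480x640x3 uint8, blue, green, red), "z_map" (480x640 float32, m along the optical axis (not along the pixel's ray), 0 where there is no reading), "intrinsics" (3x3 intrinsics, pixels), "D" ([k1, k2, p1, p2, k3] as OpenCV has them; the pictures are not rectified), "rvec" (rotation vector, rad) and "tvec" (3), from world to camera coordinates, as OpenCV has them; the wrist camera has in their place "mount" (4x4, takes a point from camera to tool coordinates, whose origin is the TCP and whose axes are the tool frame's). Camera axes: x right, y down, z forward; pixel columns grow to the right and rows downward; lengths in m; the calibration is good to about 2 mm. A picture is of the moment at which its call begins: read the wrist's pose just before it.
- close_job(): hands the job in, once; it reports no verdict.
The state is a dict: "time_s": time; "joints": joint angles; "qd": joint speeds; "joint_torque": joint torques, N m; "tcp_pos": TCP position; "eef_rot": TCP orientation; "contact_force": force on the tool from outside, world axes, zero at the start; "moment": the same for the moment, N m; "gripper_width": finger opening in m.
Only numpy, scipy, OpenCV 4.12 (cv2) and the standard library are available. Lean on these libraries where they do the work, as an engineer would, in place of code of your own. Each camera call takes 0.05 s, during which the arm holds its last target.

### The job

The thin steel accumulator cover lies flat on the granite surface plate, too thin to be picked up there: slide it across the granite until one end sticks out past an edge by at least 3 cm, pinch it by that end and lift it off, without ever letting it fall off the granite. Then lay it gently, do not drop it, on the housing on top of the valve body, raised panel up (as it lies now), fully down and flat between the cast locating lugs, and let go. Leave the lube jar, the piston and the flat clutch ring where they are.

Things in the scene. Friction and masses are not known exactly. Their poses are not given: they have to be found in the camera images.
- cover_center (a point): centre, half-way through its thickness, of the loose steel cover: a flat sheet 160 long (x axis) x 48 wide (y) x 2 thick (z, up at the start), 130 g, same end for end. Raised panel 100 x 22, 1.5 high, in the middle of its upper face; underside flat. It lies wholly on the granite, slides easily there (friction 0.3), and can be dragged by a fingertip pressed on the panel with a few newtons
- cover_end_a (a point): middle of the cover's end edge on its +x side, 80 from its centre, half-way through the thickness. The cover stays level when gripped across its 48 mm width beyond the granite's edge
- cover_end_b (a point): middle of the cover's end edge on its -x side, 80 from its centre, half-way through the thickness
- surface_plate: dark granite surface plate, fixed, 300 long (x axis, roughly along the robot's y) x 200 wide (y axis); origin in the middle of its underside at bench height, flat top 56 above the bench. It stands left or right of y = 0; beyond the middle of its end nearer y = 0 there is at least 60 of free room for fingers
- valve_body: fixed aluminium valve body; origin in the middle of its underside, on the bench. Casting 250 (x axis) x 140 (y axis), its flat deck 30 above the bench; bolts at its corners up to 41. Solenoids stick out 42 from its -y side, below the deck. On the middle of the deck stands the housing for the cover, its flat top (land) 64 above the bench. Fingers have room beside the housing down to the deck
- seat (a point): where the seated cover's centre belongs, 65 above the bench, 1 above the land; x axis along the housing, z up. Up to 62 either side of here along x the housing is 38 wide (cover overhangs it 5 each side); from 62 to 90, 64 wide. Lugs 5 high: at each end (inner face 82.5 from here) and two per side (67 to 79 along x, inner face 26.5 off the centre line): 2.5 play all round. Cover fits either way round
- lube_jar: bystander: white jar of assembly lube, 70 diameter x 70 high; origin in the middle of its underside
- servo_piston: bystander: aluminium piston standing on its 64 diameter disc, 45 high; origin in the middle of its underside
- clutch_steel: bystander: flat steel clutch ring, 124 outside, 94 inside, 4 thick, lying on the bench; origin in the middle of its underside
Things that resemble listed ones, but are neither listed nor needed, are in the scene too. There is more than one size of the part that bears cover_center; the job needs the middle-sized.

How it is judged:
By the outcome, as a careful person would: the job done as asked, in the order asked, and still so for the second after the job is handed in, with the robot touching nothing.
It also fails if it takes over 58 s, if anything falls off the work surface, if the arm or the gripper's body presses on something with over 40 N, if the wrist force passes 120 N, or if a joint passes its speed limit or range.

## Working session

There is one attempt and no reset: what is moved stays moved. The work goes in short steps, Python scripts to look and compute and a tool call to move; the robot and the scene stay as the last step left them, time stands still between calls to the robot, and variables do not carry over. Pictures are saved under pics/ and viewed, and the job is handed in when it is done.

Besides the shell and the picture viewer there is one more tool, called after "Call:" by a JSON object that holds its "op" and its "data". apply_moves: Moves the arm, as the interface text tells. Its arguments: {"type":"object","properties":{"rows":{"type":"array"},"gripper":{"type":"number"},"grip_force":{"type":"number"}},"required":["rows"]}

```bash
ls; mkdir -p pics; python3 - <<'E'
from plant import *
import cv2,pickle
s=get_state();print(s,nose_length)
for n in("scene","top","wrist"):
    c=capture(n);cv2.imwrite(f"pics/{n}0.png",c["pixels"]);pickle.dump(c,open(f"{n}0.pkl","wb"))
    print(n,c["intrinsics"],c["D"],c.get("rvec"),c.get("tvec"),c.get("mount"))
E
```

```text
pics
{'time_s': 0.0, 'joints': array([-5.05298515e+01,  2.05896298e+01,  6.32374994e-01, -2.02082457e-02,
       -7.01373298e+01, -1.65054327e+01]), 'qd': array([-0.02895486,  0.09961765,  0.00938468,  0.04937252, -0.08287351,
       -0.05441002]), 'joint_torque': array([-3.28103924e-04, -5.82713020e+01,  2.93043941e+01,  6.99712202e+00,
        6.59991187e-03, -1.79769040e-04]), 'tcp_pos': array([ 0.26316581, -0.62114767,  0.29123209]), 'eef_rot': array([-8.99039153e+01,  8.66042673e-03,  2.29578413e+01]), 'contact_force': array([0.00370651, 0.1452974 , 0.47788831]), 'moment': array([ 0.02819006, -0.02021346, -0.01317891]), 'gripper_width': 0.08764667321390435} 0.0656
scene [[458.35182254   0.         319.91959193]
 [  0.         458.35182254 236.25867444]
 [  0.           0.           1.        ]] [-0.03014083  0.          0.          0.          0.        ] [ 2.20193996  0.81183414 -0.3759645 ] [-0.33533289 -0.20093638  1.42547484] None
top [[577.41272531   0.         316.24477796]
 [  0.         577.41272531 238.8098696 ]
 [  0.           0.           1.        ]] [-0.14093042  0.          0.          0.          0.        ] [ 2.12317386 -2.13497216  0.21100175] [-0.08391666  0.4850353   1.43786959] None
wrist [[338.65032217   0.         324.80630373]
 [  0.         338.65032217 240.24063824]
 [  0.           0.           1.        ]] [-0.02624572  0.          0.          0.          0.        ] None None [[-6.95792756e-04  9.52647949e-01  3.04074664e-01 -8.24587828e-02]
 [ 2.86438416e-04 -3.04074536e-01  9.52648201e-01 -9.07417843e-02]
 [ 9.99999717e-01  7.49944382e-04 -6.13021108e-05 -1.19071135e-03]
 [ 0.00000000e+00  0.00000000e+00  0.00000000e+00  1.00000000e+00]]
```

View pics/scene0.png

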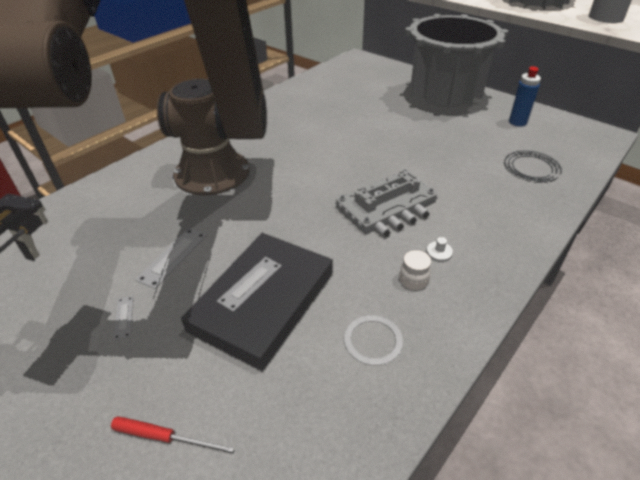

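View pics/top0.png

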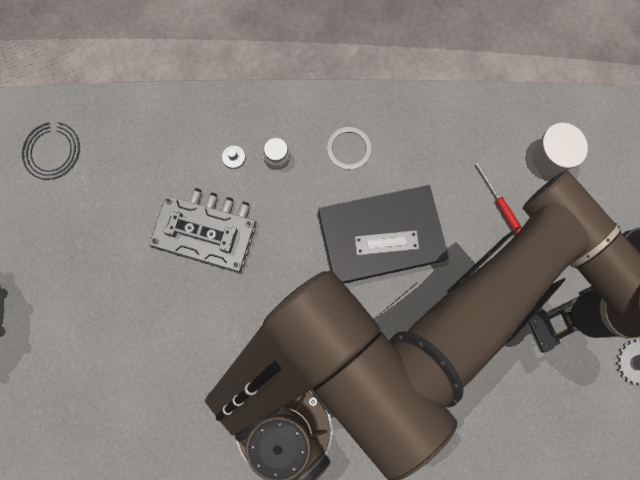

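View pics/wrist0.png

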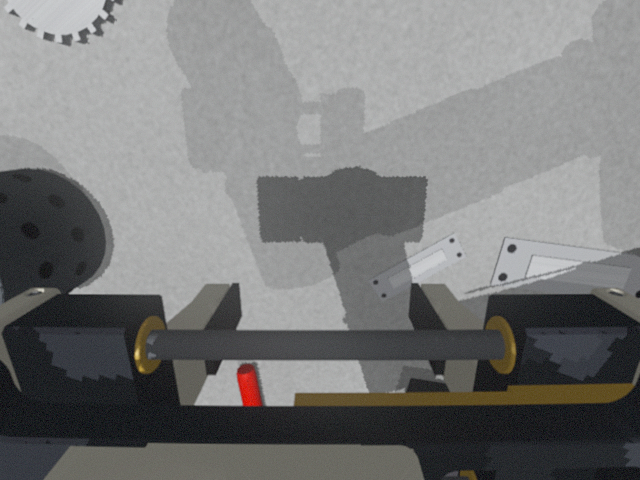

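Candidates for the cover: the one on the granite (top 387,243; scene 250,283), the larger sheet on the bench (scene 170,258) and the smaller one (scene 124,315). I expect the one on the granite to be right. I'll check its size in crops.

```bash
cat > h.py <<'E'
import numpy as np,cv2,pickle
from scipy.spatial.transform import Rotation as R
def load(n): return pickle.load(open(n,"rb"))
def ext(c,st=None):
    "camera->world 4x4"
    T=np.eye(4)
    if c.get("rvec") is not None:
        r=cv2.Rodrigues(np.array(c["rvec"],float))[0]; T[:3,:3]=r.T; T[:3,3]=-r.T@np.ravel(c["tvec"]); return T
    W=np.eye(4);W[:3,:3]=R.from_euler('xyz',st["eef_rot"],degrees=True).as_matrix();W[:3,3]=st["tcp_pos"]
    return W@np.array(c["mount"])
def rays(c,px,st=None):
    T=ext(c,st);p=cv2.undistortPoints(np.array(px,float).reshape(-1,1,2),c["intrinsics"],np.array(c["D"]))[:,0]
    d=np.c_[p,np.ones(len(p))]@T[:3,:3].T
    return T[:3,3],d
def onz(c,px,z,st=None):
    o,d=rays(c,px,st);return o+d*((z-o[2])/d[:,2])[:,None]
def tri(o1,d1,o2,d2):
    out=[]
    for a,b in zip(d1,d2):
        A=np.c_[a,-b];s=np.linalg.lstsq(A,o2-o1,rcond=None)[0]
        p,q=o1+a*s[0],o2+b*s[1];out.append(np.r_[(p+q)/2,np.linalg.norm(p-q)])
    return np.array(out)
def proj(c,P,st=None):
    T=np.linalg.inv(ext(c,st));rv=cv2.Rodrigues(T[:3,:3])[0]
    return cv2.projectPoints(np.array(P,float).reshape(-1,1,3),rv,T[:3,3],c["intrinsics"],np.array(c["D"]))[0][:,0]
def crop(c,x0,y0,x1,y1,f,name):
    im=c["pixels"][y0:y1,x0:x1];im=cv2.resize(im,None,fx=f,fy=f,interpolation=cv2.INTER_CUBIC)
    for x in range((x0+9)//10*10,x1,10):
        cv2.line(im,(int((x-x0+.5)*f),0),(int((x-x0+.5)*f),6 if x%50 else 14),(0,0,255),1)
        if x%20==0: cv2.putText(im,str(x),(int((x-x0+.5)*f)-10,24),0,.4,(0,0,255),1)
    for y in range((y0+9)//10*10,y1,10):
        cv2.line(im,(0,int((y-y0+.5)*f)),(6,int((y-y0+.5)*f)),(0,0,255),1)
        if y%20==0: cv2.putText(im,str(y),(8,int((y-y0+.5)*f)+4),0,.4,(0,0,255),1)
    cv2.imwrite("pics/"+name,im)
E
python3 - <<'E'
from h import *
t=load("top0.pkl");s=load("scene0.pkl")
crop(t,310,180,455,290,5,"t_cov.png")
crop(t,140,180,265,280,6,"t_valve.png")
crop(s,175,225,345,370,4,"s_cov.png")
crop(s,325,165,445,245,6,"s_valve.png")
E
```

```text
(no output)
```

View pics/t_cov.png

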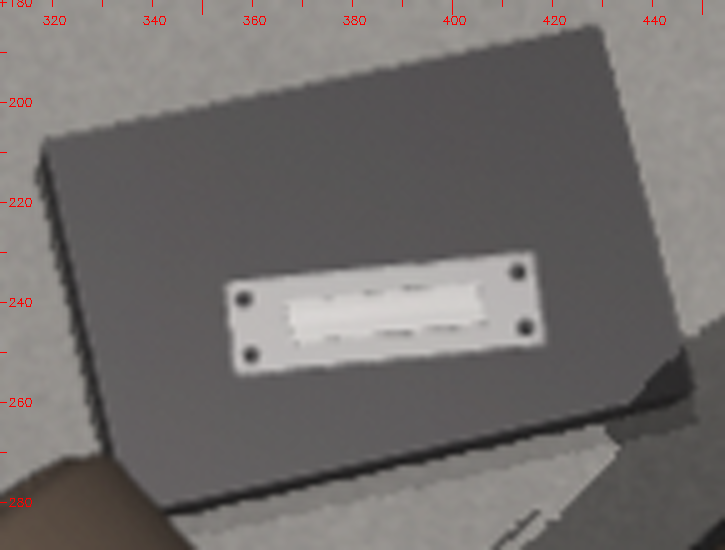

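View pics/t_valve.png

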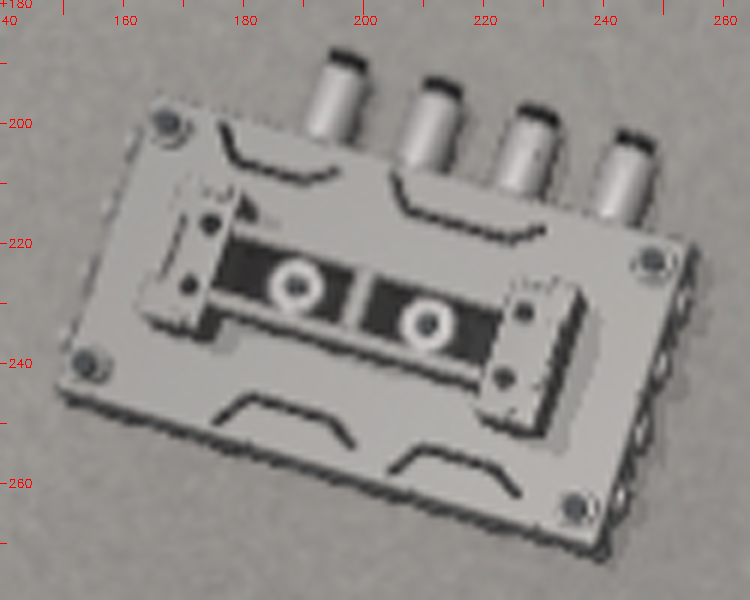

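View pics/s_cov.png

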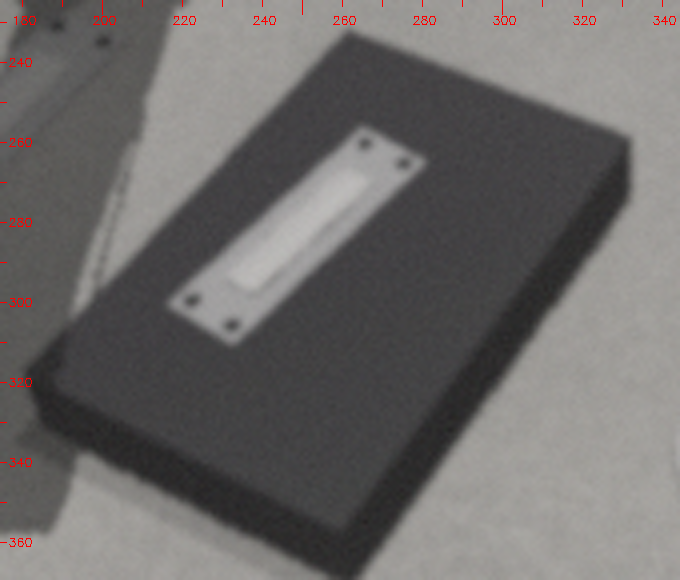

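View pics/s_valve.png

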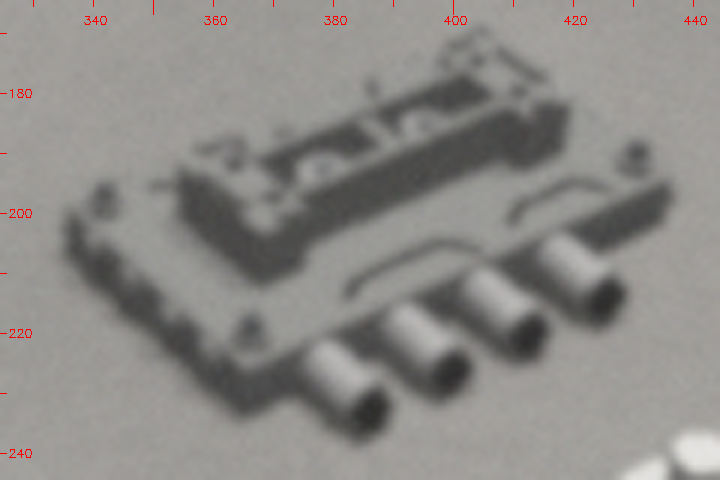

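```bash
python3 - <<'E'
from h import *
np.set_printoptions(precision=4,suppress=True)
t=load("top0.pkl");s=load("scene0.pkl")
def T(p,x0,y0,f): return np.array(p,float)/f+[x0-.5,y0-.5]
def go(name,pt,ps,z):
    a=rays(t,pt);b=rays(s,ps);P=tri(*a,*b);print(name,"\n",P);Q=onz(t,pt,z);S=onz(s,ps,z);print(" onz top\n",Q[:,:2],"\n scene\n",S[:,:2]);return P,Q,S
P,Q,S=go("cover",T([(227,284),(535,252),(545,345),(236,374)],310,180,5),T([(427,161),(232,346),(168,303),(363,126)],175,225,4),.058)
for X in(Q,S):
    print("L",np.linalg.norm(X[0]-X[1]),np.linalg.norm(X[3]-X[2]),"W",np.linalg.norm(X[0]-X[3]),np.linalg.norm(X[1]-X[2]),"c",X.mean(0),"ang",np.degrees(np.arctan2(*(X[0]+X[3]-X[1]-X[2])[[1,0]])))
go("gran",T([(42,142),(598,26),(690,395)],310,180,5),T([(630,138),(345,530),(30,375)],175,225,4),.056)
go("holes",T([(211,224),(190,286),(525,312),(504,378)],140,180,6),T([(519,92),(478,62),(265,218),(237,163)],325,165,6),.064)
E
```

```text
cover 
 [[ 0.4882 -0.1852  0.0585  0.    ]
 [ 0.504  -0.3449  0.0583  0.0014]
 [ 0.4556 -0.348   0.058   0.0008]
 [ 0.4411 -0.1893  0.0596  0.0012]]
 onz top
 [[ 0.4883 -0.1852]
 [ 0.5044 -0.3444]
 [ 0.4559 -0.3477]
 [ 0.4418 -0.1889]] 
 scene
 [[ 0.4879 -0.1848]
 [ 0.5033 -0.3453]
 [ 0.4554 -0.3484]
 [ 0.4395 -0.1887]]
L 0.1600157270734699 0.15940679264303312 W 0.04670453607399813 0.04864387732581064 c [ 0.4726 -0.2666  0.058 ] ang 95.4209511335539
L 0.1612354441772903 0.16045742620754647 W 0.04854702005883215 0.048007170996217166 c [ 0.4715 -0.2668  0.058 ] ang 95.57988779661139
gran 
 [[ 0.5632 -0.0923  0.0542  0.0026]
 [ 0.6261 -0.383   0.0552  0.001 ]
 [ 0.431  -0.4233  0.0498  0.0011]]
 onz top
 [[ 0.5637 -0.0913]
 [ 0.6256 -0.3832]
 [ 0.4298 -0.4223]] 
 scene
 [[ 0.5637 -0.0948]
 [ 0.6269 -0.3828]
 [ 0.4363 -0.4248]]
holes 
 [[0.54   0.2771 0.0635 0.0009]
 [0.5127 0.2849 0.0639 0.0013]
 [0.5004 0.1397 0.0537 0.0074]
 [0.4726 0.1492 0.0641 0.    ]]
 onz top
 [[0.5403 0.2773]
 [0.5132 0.2853]
 [0.5011 0.1409]
 [0.4726 0.1492]] 
 scene
 [[0.5402 0.276 ]
 [0.5125 0.2841]
 [0.5058 0.1253]
 [0.4725 0.1493]]
```

The cover on the granite measures 160 x 48 by triangulation, so it is the middle-sized one. Next I work out the approach numbers.

```bash
cat >> h.py <<'E'
def shift(st,xy=None,z=None,yaw=None):
    "world target TCP -> tool shift, turn"
    M=R.from_euler('xyz',st["eef_rot"],degrees=True).as_matrix();p=np.array(st["tcp_pos"])
    g=p.copy()
    if xy is not None:g[:2]=xy
    if z is not None:g[2]=z
    d=M.T@(g-p)
    cy=np.degrees(np.arctan2(M[1,0],M[0,0]));tr=0 if yaw is None else -(yaw-cy)
    return np.round(d,4),round((tr+180)%360-180,2)
E
python3 - <<'E'
from h import *
from plant import *
print(shift(get_state(),(0.4736,-0.2816),.17,95.5))
E
```

```text
(array([0.3262, 0.1217, 0.2305]), np.float64(-72.54))
```

Call:
{"op": "apply_moves", "data": {"rows": [[[0.05, 0, 0.035], -9], [[0.1, 0, 0.07], -18], [[0.15, 0.01, 0.105], -27], [[0.2, 0.03, 0.14], -36], [[0.25, 0.05, 0.175], -45], [[0.29, 0.07, 0.205], -54], [[0.326, 0.09, 0.2305], -63], [[0.326, 0.11, 0.2305], -72.5], [[0.326, 0.1217, 0.2305], -72.5], [[0.326, 0.1217, 0.2305], -72.5], [[0.326, 0.1217, 0.2305], -72.5], [[0.326, 0.1217, 0.2305], -72.5]], "gripper": 0, "grip_force": 20}}

```text
time_s: 1.65
tcp_pos: [0.4737, -0.2826, 0.1713]
eef_rot: [-90.1, 0.0, 95.4]
contact_force: [0.2, -0.2, -1.5]
gripper_width: 0.0002
```

```bash
python3 - <<'E'
from h import *
from plant import *
s=get_state();c=capture("wrist");pickle.dump((c,s),open("w1.pkl","wb"))
cv2.imwrite("pics/w1.png",c["pixels"])
print(s["joints"],s["contact_force"],s["gripper_width"],s["tcp_pos"],s["eef_rot"])
print(shift(s,(0.4736,-0.2816),.17,95.5))
E
```

```text
[-1.04676423e+01  1.53554384e+01 -2.42038799e+01  9.81556368e-03
 -5.03622897e+01  1.58239094e+01] [ 0.18309801 -0.21128938 -1.51136909] 0.00017700190983388047 [ 0.47371474 -0.28260908  0.17125244] [-9.00733574e+01  2.86566325e-02  9.53625052e+01]
(array([0.001 , 0.0013, 0.    ]), np.float64(-0.14))
```

View pics/w1.png

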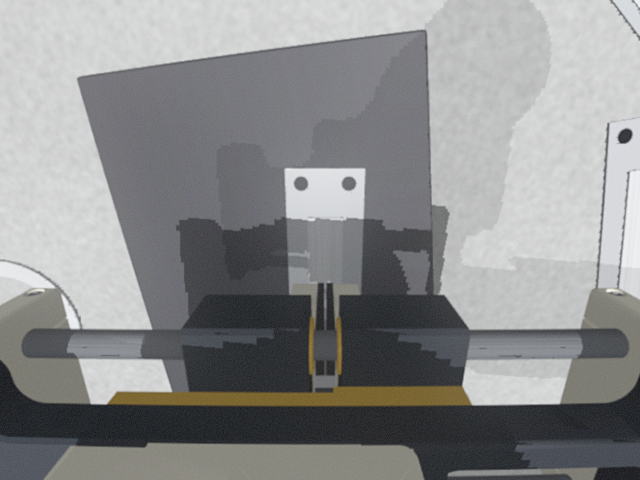

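The cover end corners are at (286,168) and (365,168). The granite end edge runs from (79,78) to (427,31).

```bash
python3 - <<'E'
from h import *
np.set_printoptions(precision=4,suppress=True)
c,s=pickle.load(open("w1.pkl","rb"))
e=onz(c,[(286,168),(365,168)],.058,s);print(e,e.mean(0))
d=e[1]-e[0];print("axis ang",np.degrees(np.arctan2(d[1],d[0]))-90+360)
g=onz(c,[(79,78),(427,31)],.056,s);print(g)
n=np.array([-(g[0]-g[1])[1],(g[0]-g[1])[0]]);n/=np.linalg.norm(n);print("n",n,np.degrees(np.arctan2(n[1],n[0])),"end sd",(e.mean(0)-g[0])[:2]@n)
E
```

```text
[[ 0.5034 -0.3438  0.058 ]
 [ 0.4567 -0.3482  0.058 ]] [ 0.48  -0.346  0.058]
axis ang 95.41399104997231
[[ 0.6234 -0.3832  0.056 ]
 [ 0.4325 -0.4237  0.056 ]]
n [-0.2073  0.9783] 101.9642049513804 end sd 0.06608225140492623
```

Call:
{"op": "apply_moves", "data": {"rows": [[[0.001, 0.01, 0], 0], [[0.001, 0.02, 0], 0], [[0.001, 0.03, 0], 0], [[0.001, 0.038, 0], 0], [[0.001, 0.041, 0], 0], [[0.001, 0.043, 0], 0], [[0.001, 0.043, 0], 0]]}}

```text
time_s: 2.58
tcp_pos: [0.4735, -0.2811, 0.1275]
eef_rot: [-90.0, 0.0, 95.5]
contact_force: [-0.2, -0.4, 0.2]
gripper_width: 0.0005
```

Call:
{"op": "apply_moves", "data": {"rows": [[[0, 0.001, 0], 0], [[0, 0.002, 0], 0], [[0, 0.0025, 0], 0], [[0, 0.003, 0], 0], [[0, 0.003, 0], 0]]}}

```text
time_s: 3.2
tcp_pos: [0.4737, -0.2812, 0.1254]
eef_rot: [-90.0, 0.0, 95.5]
contact_force: [-1.8, 1.3, 7.7]
gripper_width: 0.0004
```

Call:
{"op": "apply_moves", "data": {"rows": [[[0.003, 0, 0], 0], [[0.008, 0, 0], 0], [[0.013, 0, 0], 0], [[0.018, 0, 0], 0], [[0.023, 0, 0], 0], [[0.027, 0, 0], 0], [[0.03, 0, 0], 0], [[0.03, 0, 0], 0]]}}

```text
time_s: 4.2
tcp_pos: [0.4715, -0.2513, 0.1254]
eef_rot: [-90.1, 0.1, 95.5]
contact_force: [-0.2, 1.0, 6.0]
gripper_width: 0.0005
```

```bash
cat > look.py <<'E'
from h import *
from plant import *
import sys
np.set_printoptions(precision=4,suppress=True)
k=sys.argv[1]
s=get_state();c=capture("wrist");pickle.dump((c,s),open(k+".pkl","wb"));cv2.imwrite(f"pics/{k}.png",c["pixels"])
t=capture("top");pickle.dump(t,open(k+"_t.pkl","wb"));cv2.imwrite(f"pics/{k}_t.png",t["pixels"])
print(s["tcp_pos"],s["eef_rot"],s["contact_force"],s["gripper_width"],s["time_s"])
E
python3 look.py w2
```

```text
[ 0.4715 -0.2513  0.1254] [-90.1205   0.0517  95.5034] [-0.185   0.9635  5.9875] 0.0005198061476616718 4.2
```

View pics/w2.png

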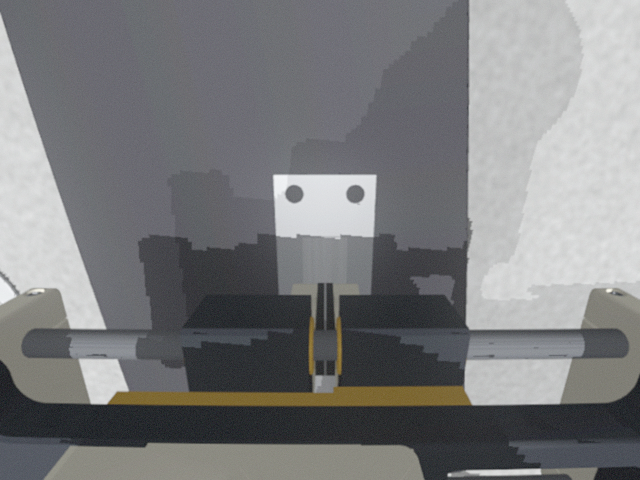

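```bash
python3 - <<'E'
from h import *
np.set_printoptions(precision=4,suppress=True)
c,s=pickle.load(open("w2.pkl","rb"))
e=onz(c,[(273,175),(377,175)],.058,s);d=e[1]-e[0];a=np.degrees(np.arctan2(d[1],d[0]))+270
print(e,e.mean(0),a,e.mean(0)[:2]+.08*np.array([np.cos(np.radians(a)),np.sin(np.radians(a))]))
E
```

```text
[[ 0.5024 -0.3136  0.058 ]
 [ 0.4545 -0.3183  0.058 ]] [ 0.4784 -0.3159  0.058 ] 95.56157813158364 [ 0.4707 -0.2363]
```

The cover follows without slip. Dragging on another 100 mm.

Call:
{"op": "apply_moves", "data": {"rows": [[[0.004, 0, 0], 0], [[0.01, 0, 0], 0], [[0.017, 0, 0], 0], [[0.024, 0, 0], 0], [[0.031, 0, 0], 0], [[0.038, 0, 0], 0], [[0.045, 0, 0], 0], [[0.052, 0, 0], 0], [[0.059, 0, 0], 0], [[0.066, 0, 0], 0], [[0.073, 0, 0], 0], [[0.08, 0, 0], 0], [[0.087, 0, 0], 0], [[0.093, 0, 0], 0], [[0.097, 0, 0], 0], [[0.099, 0, 0], 0], [[0.1, 0, 0], 0], [[0.1, 0, 0], 0], [[0.1, 0, 0], 0]]}}

```text
time_s: 6.68
tcp_pos: [0.462, -0.1517, 0.1254]
eef_rot: [-90.1, 0.0, 95.5]
contact_force: [0.7, -1.1, 7.2]
gripper_width: 0.0008
```

```bash
python3 look.py w3; python3 -c "
from h import *
crop(load('w3_t.pkl'),290,180,450,290,5,'w3_tc.png')"
```

```text
[ 0.462  -0.1517  0.1254] [-90.1251   0.0344  95.4998] [ 0.6955 -1.0609  7.1757] 0.0007809570472319879 6.675
```

View pics/w3.png

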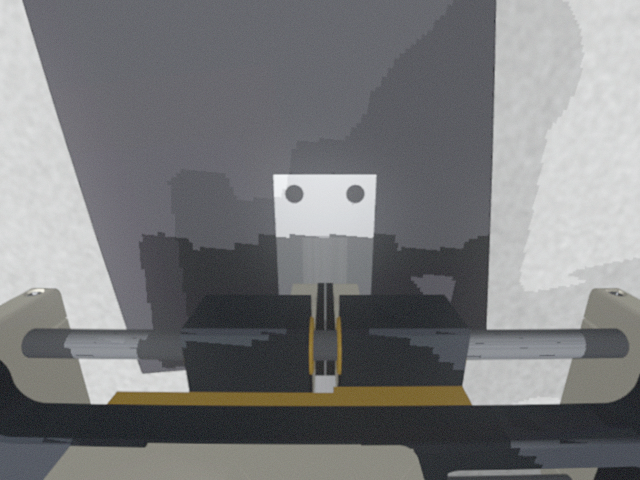

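View pics/w3_t.png

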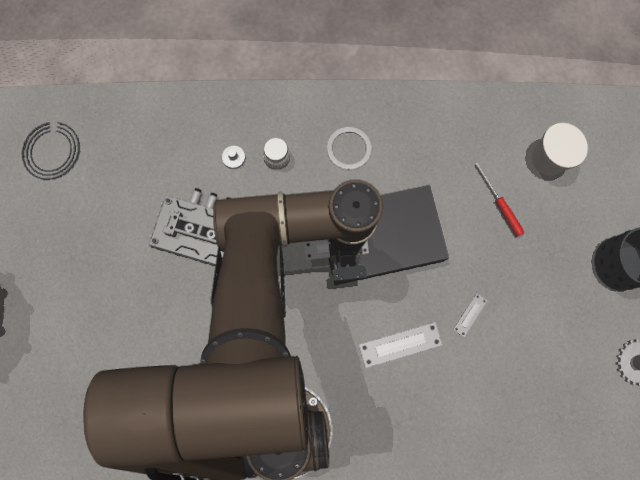

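Call:
{"op": "apply_moves", "data": {"rows": [[[0.002, 0, 0], 0], [[0.005, 0, 0], 0], [[0.005, 0, 0], 0], [[0.005, 0, 0], 0], [[0.005, -0.003, 0], 0], [[0.005, -0.015, 0], 0], [[0.005, -0.03, 0], 0], [[0.005, -0.06, 0], 0], [[0.005, -0.06, 0], 0]]}}

```text
time_s: 7.9
tcp_pos: [0.4619, -0.1467, 0.1872]
eef_rot: [-90.3, 0.0, 95.5]
contact_force: [-0.3, -0.0, -0.4]
gripper_width: 0.0006
```

```bash
python3 look.py w4; python3 - <<'E'
from h import *
from plant import *
c=capture("scene");pickle.dump(c,open("s4.pkl","wb"))
crop(c,175,215,345,365,4,"s4.png")
E
```

```text
[ 0.4619 -0.1467  0.1872] [-90.2634   0.0283  95.491 ] [-0.3314 -0.0086 -0.4056] 0.0006475292430943297 7.9
```

View pics/w4.png

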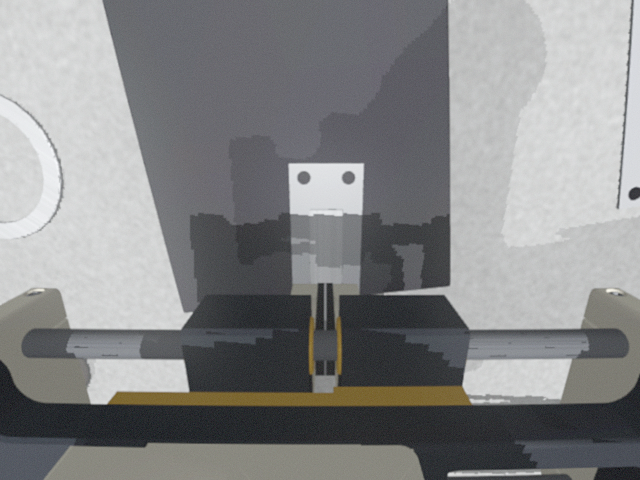

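View pics/s4.png

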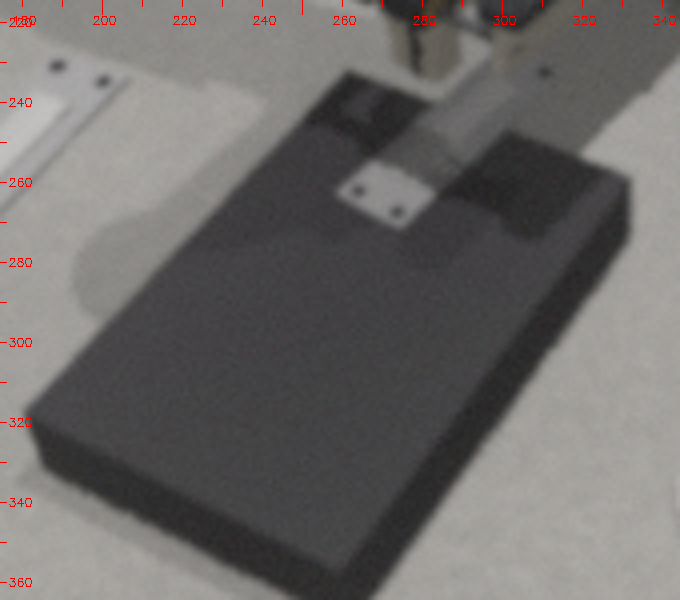

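In the wrist picture the cover's end corners are at (289,163) and (364,163), and the granite's near-end corners at (184,312) and (449,285).

```bash
python3 - <<'E'
from h import *
from plant import *
np.set_printoptions(precision=4,suppress=True)
c,s=pickle.load(open("w4.pkl","rb"))
e=onz(c,[(289,163),(364,163)],.058,s);d=e[1]-e[0];a=np.degrees(np.arctan2(d[1],d[0]))+270
u=np.array([np.cos(np.radians(95.5)),np.sin(np.radians(95.5))])
ctr=e.mean(0)[:2]+.08*u
print(e,a,ctr)
g=onz(c,[(184,312),(449,285)],.056,s)[:,:2];print(g)
# where axis crosses edge
M=np.c_[u,-(g[1]-g[0])];k=np.linalg.solve(M,g[0]-ctr);print("edge ahead of centre",k[0])
for off in(-.035,.035):
    p=ctr+off*np.array([-u[1],u[0]]);print(off,np.linalg.solve(M,g[0]-p)[0])
tgt=ctr+.045*u;print(tgt,shift(get_state(),tgt,.104,95.5))
E
```

```text
[[ 0.4921 -0.2094  0.058 ]
 [ 0.4446 -0.214   0.058 ]] 95.55899010723743 [ 0.4607 -0.1321]
[[ 0.5632 -0.0936]
 [ 0.3722 -0.1347]]
edge ahead of centre 0.016116043557738373
-0.035 0.02019950786779864
0.035 0.012032579247678109
[ 0.4563 -0.0873] (array([ 0.0595,  0.0804, -0.0017]), np.float64(-0.05))
```

Call:
{"op": "apply_moves", "data": {"rows": [[[0.02, 0, -0.001], 0], [[0.04, 0, -0.0015], 0], [[0.0565, 0, -0.0017], 0], [[0.0565, 0, -0.0017], 0], [[0.0565, 0.0, -0.0017], 0], [[0.0565, 0.015, -0.0017], 0], [[0.0565, 0.03, -0.0017], 0], [[0.0565, 0.045, -0.0017], 0], [[0.0565, 0.06, -0.0017], 0], [[0.0565, 0.072, -0.0017], 0], [[0.0565, 0.079, -0.0017], 0], [[0.0565, 0.0825, -0.0017], 0], [[0.0565, 0.0825, -0.0017], 0]], "gripper": 1}}

```text
time_s: 9.68
tcp_pos: [0.457, -0.0903, 0.102]
eef_rot: [-90.0, 0.0, 95.5]
contact_force: [0.2, -0.4, -0.3]
gripper_width: 0.0873
```

```bash
python3 look.py w5; python3 - <<'E'
from h import *
from plant import *
print(shift(get_state(),(.4566,-.0903),.104,95.5))
c=capture("scene");pickle.dump(c,open("s5.pkl","wb"))
crop(c,215,195,345,295,5,"s5.png")
E
```

```text
[ 0.457  -0.0903  0.102 ] [-89.9949   0.0018  95.467 ] [ 0.2289 -0.3555 -0.2876] 0.0873446265625043 9.675
(array([-0.    , -0.0017,  0.0006]), np.float64(-0.03))
```

View pics/w5.png

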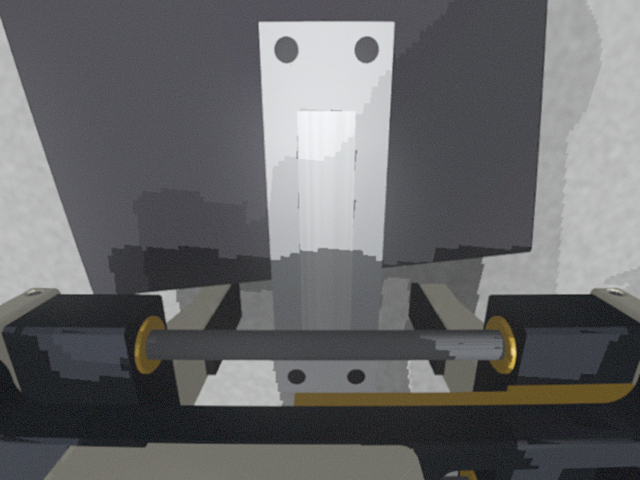

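View pics/s5.png

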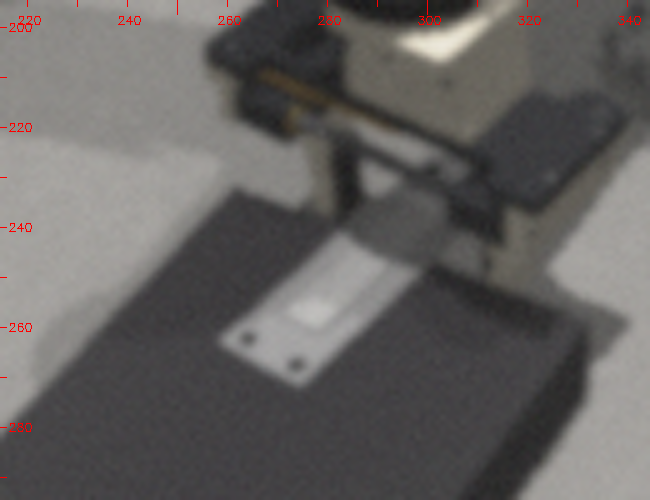

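Fingers straddle the overhanging end, clear of the granite. Closing.

Call:
{"op": "apply_moves", "data": {"rows": [[[0, -0.0015, 0.0006], 0], [[0, -0.0015, 0.0006], 0], [[0, -0.0015, 0.0006], 0], [[0, -0.0015, 0.0006], 0], [[0, -0.0015, 0.0006], 0], [[0, -0.0015, 0.0006], 0], [[0, -0.0015, 0.0006], 0], [[0, -0.0015, 0.0006], 0]], "gripper": 0.3, "grip_force": 35}}

```text
time_s: 10.82
tcp_pos: [0.4563, -0.0903, 0.1034]
eef_rot: [-90.0, -0.0, 95.5]
contact_force: [0.9, 0.1, 0.4]
gripper_width: 0.0463
```

Call:
{"op": "apply_moves", "data": {"rows": [[[0, -0.002, 0], 0], [[0, -0.005, 0], 0], [[0, -0.01, 0], 0], [[0, -0.02, 0], 0], [[0, -0.035, 0], 0], [[0, -0.055, 0], 0], [[0, -0.075, 0], 0], [[0, -0.09, 0], 0], [[0, -0.1, 0], 0], [[0, -0.1, 0], 0]]}}

```text
time_s: 12.08
tcp_pos: [0.4566, -0.0903, 0.2043]
eef_rot: [-90.1, -0.0, 95.5]
contact_force: [0.1, -0.5, -2.0]
gripper_width: 0.046
```

```bash
python3 look.py w6; python3 - <<'E'
from h import *
from plant import *
c=capture("scene");pickle.dump(c,open("s6.pkl","wb"))
crop(c,200,135,360,255,5,"s6.png")
E
```

```text
[ 0.4566 -0.0903  0.2043] [-90.0965  -0.011   95.4685] [ 0.1382 -0.5174 -2.0466] 0.04601482285570819 12.075
```

View pics/w6.png

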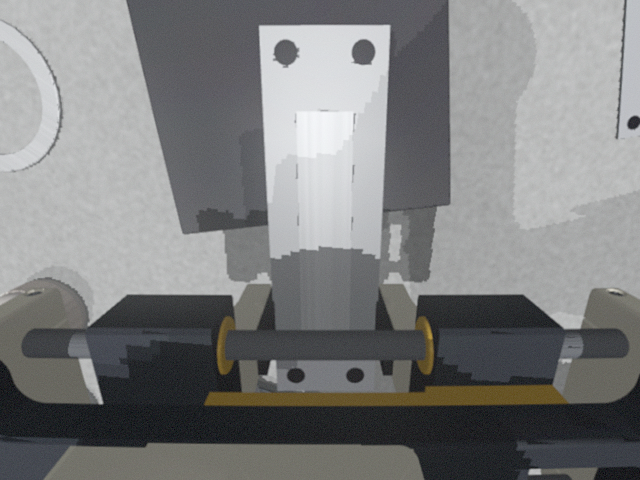

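View pics/s6.png

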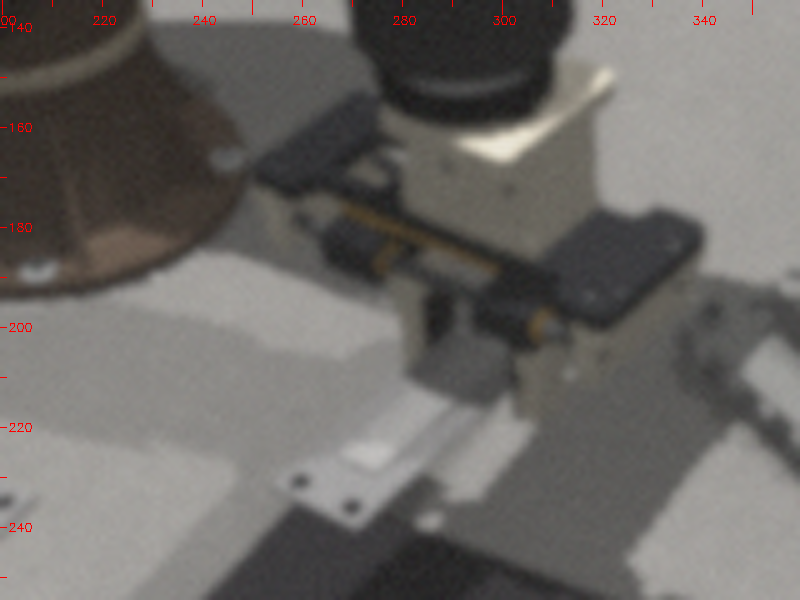

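```bash
python3 - <<'E'
from h import *
np.set_printoptions(precision=4,suppress=True)
for k in("w5","w6"):
    c,s=pickle.load(open(k+".pkl","rb"));K=c["intrinsics"]
    M=np.array(c["mount"])
    for px in [(273,80),(378,80),(273,160),(378,160),(275,240),(374,240),(325,130),(325,230)]:
        z=float(np.median(c["z_map"][px[1]-2:px[1]+3,px[0]-2:px[0]+3]));p=cv2.undistortPoints(np.array([[px]],float),K,np.array(c["D"]))[0,0]
        print(k,px,(M@np.r_[p*z,z,1])[:3])
    # end corners at that plane
    for px in [(260,24),(392,24)] if k=="w5" else [(260,26),(389.5,26)]:
        p=cv2.undistortPoints(np.array([[px]],float),K,np.array(c["D"]))[0,0]
        z=float(np.median(c["z_map"][28:32,px[0].__int__()+(6 if px[0]<300 else -6)]))
        print("corner",(M@np.r_[p*z,z,1])[:3])
E
```

```text
w5 (273, 80) [-0.1024  0.046  -0.0198]
w5 (378, 80) [-0.1024  0.0459  0.0191]
w5 (273, 160) [-0.0734  0.0456 -0.021 ]
w5 (378, 160) [-0.0734  0.0458  0.0204]
w5 (275, 240) [-0.0402  0.046  -0.0217]
w5 (374, 240) [-0.0404  0.0457  0.0202]
w5 (325, 130) [-0.0847  0.0444 -0.0005]
w5 (325, 230) [-0.045   0.0447 -0.0005]
corner [-0.1212  0.0471 -0.0239]
corner [-0.1211  0.0467  0.0234]
w6 (273, 80) [-0.103   0.05   -0.0204]
w6 (378, 80) [-0.103   0.0496  0.0196]
w6 (273, 160) [-0.0732  0.049  -0.0215]
w6 (378, 160) [-0.0732  0.049   0.0209]
w6 (275, 240) [-0.0396  0.048  -0.022 ]
w6 (374, 240) [-0.0396  0.0482  0.0206]
w6 (325, 130) [-0.0847  0.0476 -0.0005]
w6 (325, 230) [-0.0444  0.0469 -0.0005]
corner [-0.1216  0.0511 -0.0246]
corner [-0.1215  0.0508  0.0232]
```

The cover is held nearly level, with a droop of about 1.6°. Next I carry it beside the housing and look.

```bash
python3 - <<'E'
from h import *
from plant import *
print(shift(get_state(),(.586,.234),.25,73.7))
E
```

```text
(array([ 0.3105, -0.0472, -0.1603]), np.float64(21.76))
```

Call:
{"op": "apply_moves", "data": {"rows": [[[0.005, -0.01, -0.002], 0.4], [[0.016, -0.02, -0.008], 1.1], [[0.035, -0.03, -0.018], 2.4], [[0.06, -0.04, -0.031], 4.2], [[0.09, -0.0457, -0.046], 6.3], [[0.12, -0.0457, -0.062], 8.4], [[0.15, -0.0457, -0.077], 10.5], [[0.18, -0.0457, -0.093], 12.6], [[0.21, -0.0457, -0.108], 14.7], [[0.24, -0.0457, -0.124], 16.8], [[0.268, -0.0457, -0.138], 18.8], [[0.29, -0.0457, -0.15], 20.3], [[0.303, -0.0457, -0.1565], 21.2], [[0.31, -0.0457, -0.16], 21.8], [[0.31, -0.0457, -0.16], 21.8], [[0.31, -0.0457, -0.16], 21.8]]}}

```text
time_s: 14.22
tcp_pos: [0.5859, 0.2329, 0.2493]
eef_rot: [-90.0, 0.0, 73.6]
contact_force: [-0.5, 0.0, -1.0]
gripper_width: 0.0462
```

```bash
python3 look.py w7
```

```text
[0.5859 0.2329 0.2493] [-89.9959   0.0045  73.6483] [-0.5152  0.0239 -0.9844] 0.046200620746870855 14.225
```

View pics/w7.png

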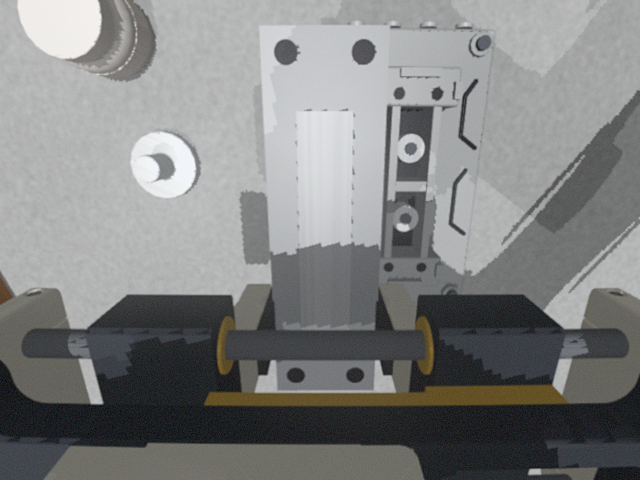

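```bash
python3 -c "
from h import *
c,s=load('w7.pkl');crop(c,370,50,480,130,7,'w7a.png');crop(c,370,225,480,305,7,'w7b.png')"
```

```text
(no output)
```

View pics/w7a.png

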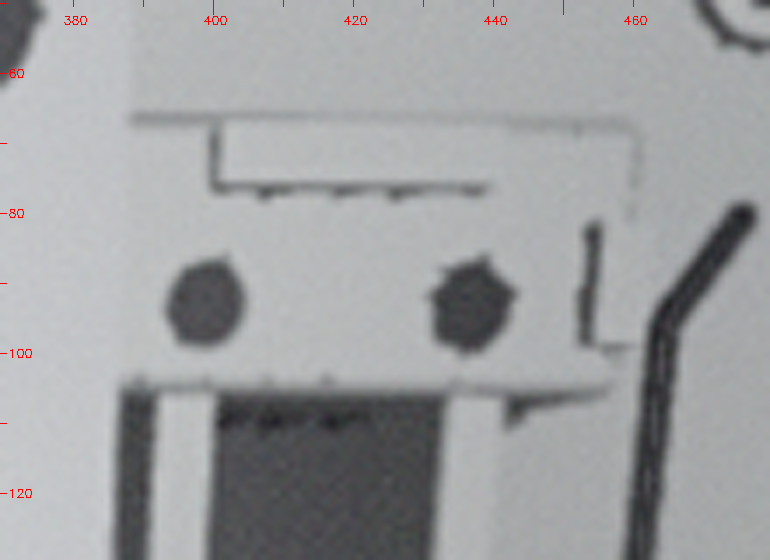

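View pics/w7b.png

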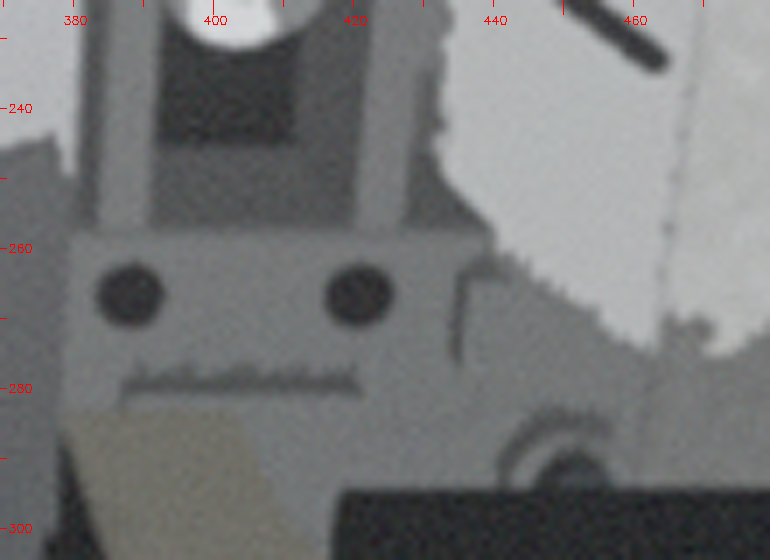

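```bash
python3 - <<'E'
from h import *
from plant import *
np.set_printoptions(precision=4,suppress=True)
c,s=pickle.load(open("w7.pkl","rb"));t=load("top0.pkl")
w=[(398.3,92.8),(436.5,93.2),(388,267),(420.5,267)]  # far(-y) pair: outer, inner ; near(+y) pair
# top order: 0:+y outer,1:+y inner,2:-y outer,3:-y inner
tp=np.array([(211,224),(190,286),(525,312),(504,378)],float)/6+[139.5,179.5]
tp=tp[[2,3,0,1]]
print(tri(*rays(t,tp),*rays(c,w,s)))
for nm,P in(("wrist",onz(c,w,.064,s)),("top",onz(t,tp,.064))):
    P=P[:,:2];d=P[2]+P[3]-P[0]-P[1];print(nm,P.mean(0),np.degrees(np.arctan2(d[1],d[0])),np.linalg.norm(d)/2,np.linalg.norm(P[0]-P[1]))
L=onz(c,[(412,76.5),(404,278.5)],.064,s);d=(L[1]-L[0])[:2];print(L,np.linalg.norm(d),L.mean(0))
E
```

```text
[[0.5015 0.1407 0.0628 0.0008]
 [0.4732 0.149  0.0617 0.001 ]
 [0.5414 0.2784 0.0591 0.0001]
 [0.5137 0.2859 0.0609 0.0003]]
wrist [0.508  0.2123] 73.61684856160798 0.14152442324074033 0.029002366055018023
top [0.5068 0.2131] 73.70480272712005 0.14197912831300638 0.02963144443277179
[[0.4896 0.1321 0.064 ]
 [0.5305 0.291  0.064 ]] 0.1640553905142477 [0.5101 0.2115 0.064 ]
```

```bash
python3 - <<'E'
from h import *
from plant import *
print(shift(get_state(),(.519,.2523),.14,73.65))
E
```

```text
(array([-0.0002,  0.1094,  0.0697]), np.float64(-0.01))
```

Call:
{"op": "apply_moves", "data": {"rows": [[[0, 0, 0.004], 0], [[0, 0, 0.014], 0], [[0, 0, 0.03], 0], [[0, 0, 0.046], 0], [[0, 0, 0.06], 0], [[0, 0, 0.067], 0], [[0, 0.004, 0.0697], 0], [[0, 0.015, 0.0697], 0], [[0, 0.03, 0.0697], 0], [[0, 0.05, 0.0697], 0], [[0, 0.07, 0.0697], 0], [[0, 0.09, 0.0697], 0], [[0, 0.103, 0.0697], 0], [[0, 0.1094, 0.0697], 0], [[0, 0.1094, 0.0697], 0], [[0, 0.1094, 0.0697], 0]]}}

```text
time_s: 16.32
tcp_pos: [0.5195, 0.2533, 0.1404]
eef_rot: [-90.0, -0.0, 73.7]
contact_force: [1.1, 0.1, -0.6]
gripper_width: 0.0462
```

```bash
python3 look.py w8;  python3 - <<'E'
from h import *
from plant import *
print(shift(get_state(),(.519,.2523),.14,73.65))
c=capture("scene");pickle.dump(c,open("s8.pkl","wb"))
crop(c,320,105,450,205,6,"s8.png")
E
```

```text
[0.5195 0.2533 0.1404] [-90.0384  -0.0498  73.672 ] [ 1.073   0.1476 -0.5993] 0.04619810298015711 16.325
(array([-0.0011,  0.0005,  0.0002]), np.float64(0.02))
```

View pics/w8.png

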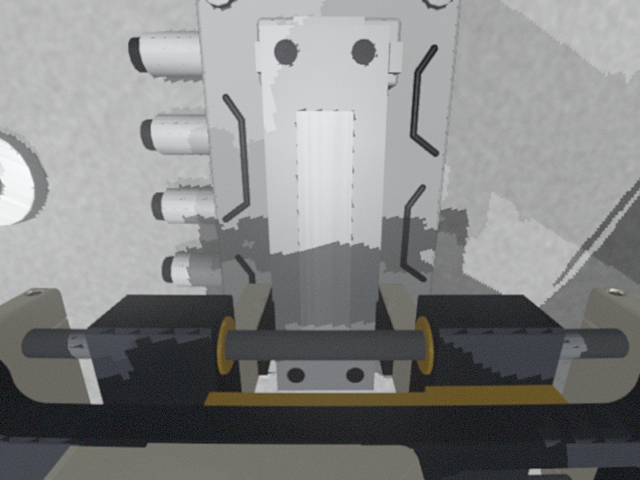

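View pics/s8.png

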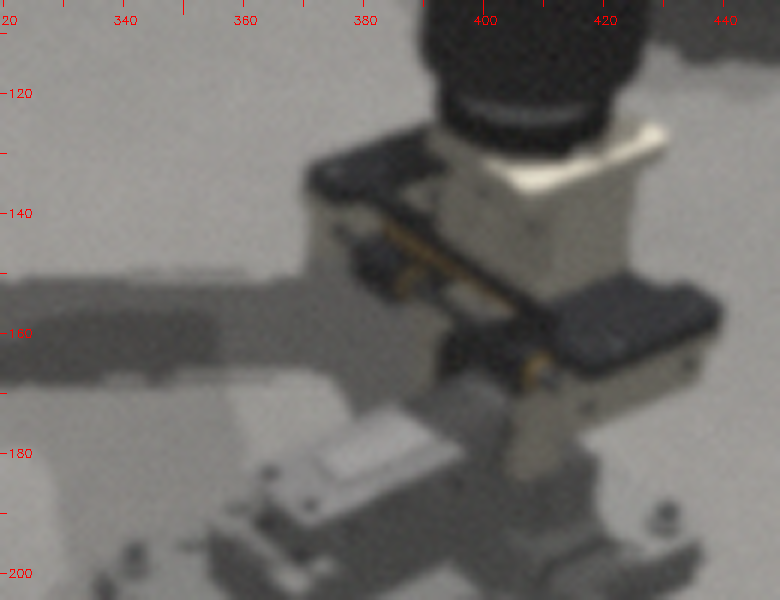

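```bash
python3 -c "
from h import *
c,s=load('w8.pkl');crop(c,240,0,420,110,4.4,'w8a.png')"
```

```text
(no output)
```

View pics/w8a.png

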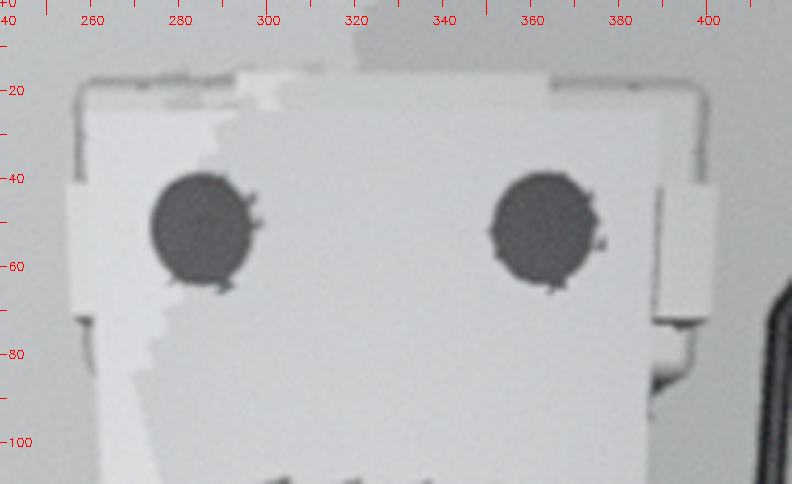

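```bash
python3 - <<'E'
from h import *
np.set_printoptions(precision=4,suppress=True)
c,s=pickle.load(open("w8.pkl","rb"))
M=R.from_euler('xyz',s["eef_rot"],degrees=True).as_matrix()
tool=lambda P:(P-s["tcp_pos"])@M
print("housing",tool(onz(c,[(258,25),(399.5,25),(329,17.5)],.064,s)))
print("lugs",tool(onz(c,[(255,42),(402,42),(256.5,72),(400.5,72),(389.5,42),(388,72)],.069,s)))
zc=s["tcp_pos"][2]-.0475
for dz in(-.003,-.002,-.001): print("cover end",tool(onz(c,[(260.3,26),(389,26),(325,24.5)],zc+dz,s)))
E
```

```text
housing [[-0.1284  0.0763 -0.0301]
 [-0.1285  0.0763  0.0315]
 [-0.1312  0.0763  0.0008]]
lugs [[-0.1206  0.0713 -0.0308]
 [-0.1207  0.0713  0.0319]
 [-0.1088  0.0713 -0.0308]
 [-0.1089  0.0713  0.032 ]
 [-0.1206  0.0713  0.0266]
 [-0.1089  0.0713  0.0266]]
cover end [[-0.1211  0.0504 -0.0247]
 [-0.1211  0.0504  0.0226]
 [-0.1215  0.0504 -0.0009]]
cover end [[-0.1208  0.0494 -0.0245]
 [-0.1209  0.0494  0.0224]
 [-0.1213  0.0494 -0.0009]]
cover end [[-0.1206  0.0484 -0.0244]
 [-0.1206  0.0484  0.0223]
 [-0.121   0.0484 -0.0009]]
```

Relative to the housing the cover is 1.5 mm off laterally, which agrees with the top-camera estimate. Lengthwise it is good. I'll correct that and then lower.

Call:
{"op": "apply_moves", "data": {"rows": [[[0, 0.002, 0.001], 0], [[0, 0.007, 0.0015], 0], [[0, 0.012, 0.0015], 0], [[0, 0.016, 0.0015], 0], [[0, 0.018, 0.0015], 0], [[0, 0.019, 0.0015], 0], [[0, 0.019, 0.0015], 0], [[0, 0.019, 0.0015], 0]]}}

```text
time_s: 17.48
tcp_pos: [0.5178, 0.2536, 0.1209]
eef_rot: [-90.0, -0.0, 73.7]
contact_force: [0.1, -0.3, -1.1]
gripper_width: 0.0461
```

```bash
python3 look.py w9;python3 -c "
from h import *
c,s=load('w9.pkl');crop(c,240,0,420,110,4.4,'w9a.png')"
```

```text
[0.5178 0.2536 0.1209] [-90.0089  -0.0119  73.6633] [ 0.0533 -0.3139 -1.113 ] 0.046062703075906715 17.475
```

View pics/w9a.png

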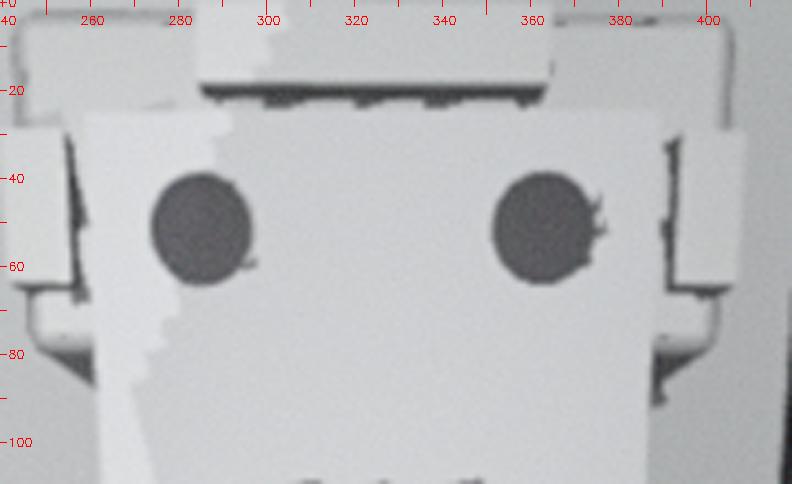

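The cover is centred between the side lugs, with gaps of about 3 px on each side and about 2 mm at the end lug. Lowering on.

Call:
{"op": "apply_moves", "data": {"rows": [[[0, 0.002, 0], 0], [[0, 0.004, 0], 0], [[0, 0.005, 0], 0], [[0, 0.006, 0], 0], [[0, 0.0065, 0], 0], [[0, 0.0065, 0], 0]], "grip_force": 20}}

```text
time_s: 18.32
tcp_pos: [0.5177, 0.2535, 0.1142]
eef_rot: [-90.0, 0.0, 73.7]
contact_force: [0.8, 0.2, -0.8]
gripper_width: 0.047
```

Call:
{"op": "apply_moves", "data": {"rows": [[[0, 0.0005, 0], 0], [[0, 0.001, 0], 0], [[0, 0.001, 0], 0]]}}

```text
time_s: 18.7
tcp_pos: [0.5178, 0.2535, 0.1132]
eef_rot: [-90.0, 0.0, 73.7]
contact_force: [0.0, -0.0, -0.6]
gripper_width: 0.047
```

Call:
{"op": "apply_moves", "data": {"rows": [[[0, 0.0005, 0], 0], [[0, 0.001, 0], 0], [[0, 0.001, 0], 0]]}}

```text
time_s: 19.08
tcp_pos: [0.5178, 0.2535, 0.1122]
eef_rot: [-90.0, 0.0, 73.7]
contact_force: [0.0, -0.7, -0.9]
gripper_width: 0.0469
```

```bash
python3 look.py w10;python3 - <<'E'
from h import *
from plant import *
np.set_printoptions(precision=4,suppress=True)
c,s=pickle.load(open("w10.pkl","rb"));crop(c,240,0,420,110,4.4,'w10a.png')
M=np.array(c["mount"])
for px in [(273,80),(378,80),(275,160),(376,160),(275,240),(374,240),(250,50),(404,50)]:
    z=float(np.median(c["z_map"][px[1]-2:px[1]+3,px[0]-2:px[0]+3]));p=cv2.undistortPoints(np.array([[px]],float),c["intrinsics"],np.array(c["D"]))[0,0]
    print(px,(M@np.r_[p*z,z,1])[:3])
c=capture("scene");crop(c,320,105,450,205,6,"s10.png")
E
```

```text
[0.5178 0.2535 0.1122] [-90.0001   0.0029  73.6668] [ 0.0162 -0.7056 -0.8708] 0.046895520881314504 19.075
(273, 80) [-0.1024  0.0481 -0.0205]
(378, 80) [-0.1024  0.0479  0.019 ]
(275, 160) [-0.073   0.0476 -0.0209]
(376, 160) [-0.073   0.0476  0.0195]
(275, 240) [-0.0395  0.0474 -0.0223]
(374, 240) [-0.0396  0.0473  0.0201]
(250, 50) [-0.1121  0.0457 -0.028 ]
(404, 50) [-0.1121  0.045   0.0275]
```

View pics/w10a.png

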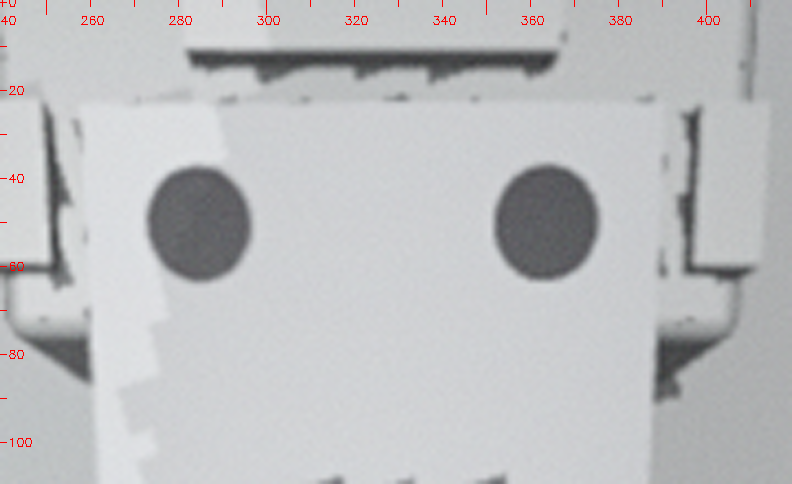

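View pics/s10.png

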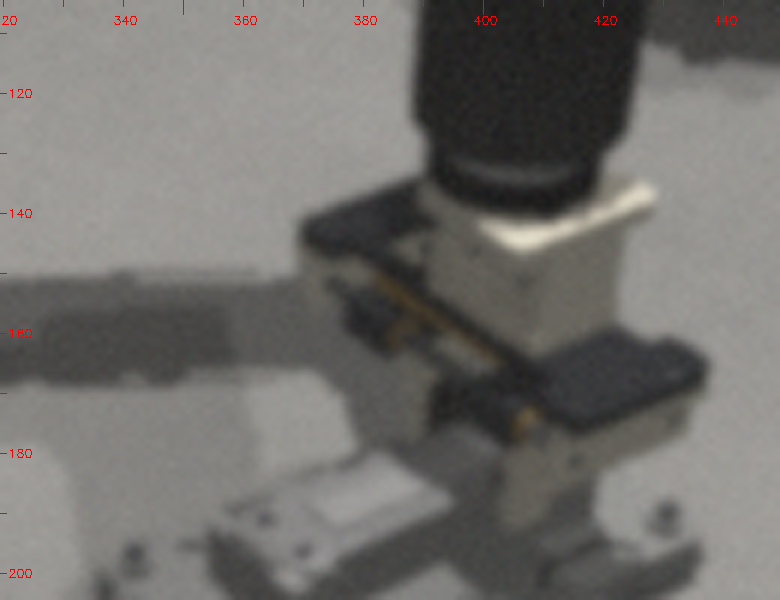

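Call:
{"op": "apply_moves", "data": {"rows": [[[0, 0.0004, 0], 0], [[0, 0.0008, 0], 0], [[0, 0.0008, 0], 0]]}}

```text
time_s: 19.6
tcp_pos: [0.5178, 0.2535, 0.1115]
eef_rot: [-90.0, -0.0, 73.7]
contact_force: [-0.4, -0.2, -1.0]
gripper_width: 0.0469
```

```bash
cat > dep.py <<'E'
from h import *
from plant import *
np.set_printoptions(precision=4,suppress=True)
s=get_state();c=capture("wrist");M=np.array(c["mount"])
for px in [(273,80),(378,80),(275,160),(376,160),(275,240),(374,240)]:
    z=float(np.median(c["z_map"][px[1]-2:px[1]+3,px[0]-2:px[0]+3]));p=cv2.undistortPoints(np.array([[px]],float),c["intrinsics"],np.array(c["D"]))[0,0]
    print(px,(M@np.r_[p*z,z,1])[:3])
print(s["contact_force"],s["moment"],s["tcp_pos"])
E
python3 dep.py
```

```text
(273, 80) [-0.1023  0.0473 -0.0203]
(378, 80) [-0.1024  0.0475  0.0189]
(275, 160) [-0.073   0.0471 -0.0208]
(376, 160) [-0.073   0.047   0.0194]
(275, 240) [-0.0395  0.0473 -0.0223]
(374, 240) [-0.0396  0.0471  0.0201]
[-0.353  -0.1811 -1.0136] [0.0439 0.1131 0.0171] [0.5178 0.2535 0.1115]
```

Now level. Stepping down slightly until the contact force shows.

Call:
{"op": "apply_moves", "data": {"rows": [[[0, 0.0003, 0], 0], [[0, 0.0006, 0], 0], [[0, 0.0006, 0], 0]]}}

```text
time_s: 20.02
tcp_pos: [0.5178, 0.2535, 0.1114]
eef_rot: [-90.0, -0.0, 73.7]
contact_force: [-3.3, -0.4, 6.2]
gripper_width: 0.0471
```

```bash
python3 dep.py
```

```text
(273, 80) [-0.1023  0.0472 -0.0203]
(378, 80) [-0.1024  0.0474  0.0189]
(275, 160) [-0.073   0.0471 -0.0208]
(376, 160) [-0.073   0.0473  0.0194]
(275, 240) [-0.0396  0.0471 -0.0222]
(374, 240) [-0.0396  0.0473  0.0201]
[-3.329  -0.4463  6.1532] [-0.1463  0.9254 -0.053 ] [0.5178 0.2535 0.1114]
```

Firm contact, and the cover is flat. Releasing.

Call:
{"op": "apply_moves", "data": {"rows": [[[0, 0, 0], 0], [[0, 0, 0], 0], [[0, 0, 0], 0], [[0, 0, 0], 0], [[0, 0, 0], 0]], "gripper": 0.8}}

```text
time_s: 20.7
tcp_pos: [0.5178, 0.2535, 0.1108]
eef_rot: [-90.0, 0.0, 73.7]
contact_force: [0.6, -0.3, -0.2]
gripper_width: 0.0699
```

Call:
{"op": "apply_moves", "data": {"rows": [[[0, -0.003, 0], 0], [[0, -0.01, 0], 0], [[0, -0.025, 0], 0], [[0, -0.045, 0], 0], [[0, -0.07, 0], 0], [[0.01, -0.1, 0], 0], [[0.04, -0.13, 0], 0], [[0.07, -0.15, 0], 0], [[0.07, -0.15, 0], 0], [[0.07, -0.15, 0], 0]]}}

```text
time_s: 21.95
tcp_pos: [0.5369, 0.3202, 0.261]
eef_rot: [-90.0, 0.0, 73.7]
contact_force: [-0.4, -0.2, 0.3]
gripper_width: 0.07
```

```bash
python3 look.py w11; python3 -c "
from h import *
from plant import *
c,s=load('w11.pkl');crop(c,200,0,440,180,3.3,'w11a.png')
c=capture('scene');cv2.imwrite('pics/s11f.png',c['pixels']);crop(c,320,155,450,245,6,'s11.png')"
```

```text
[0.5369 0.3202 0.261 ] [-89.9741   0.0097  73.6657] [-0.3659 -0.1827  0.3234] 0.07000506867227896 21.95
```

View pics/w11.png

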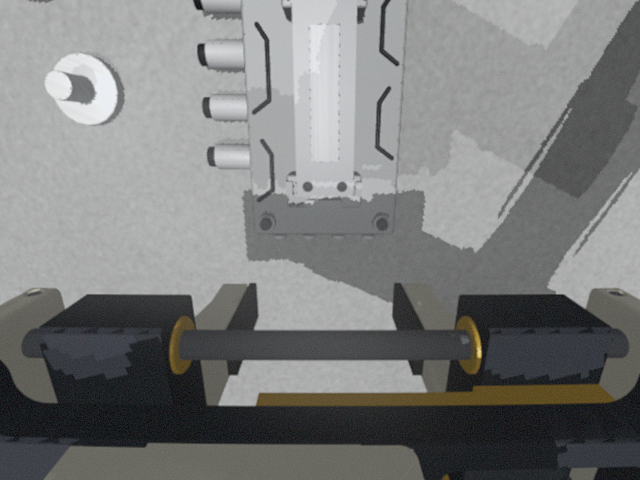

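View pics/s11.png

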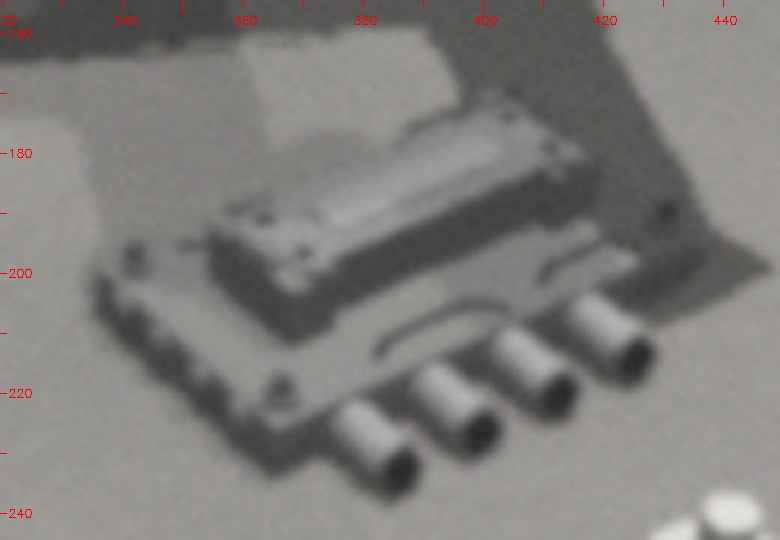

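View pics/w11_t.png

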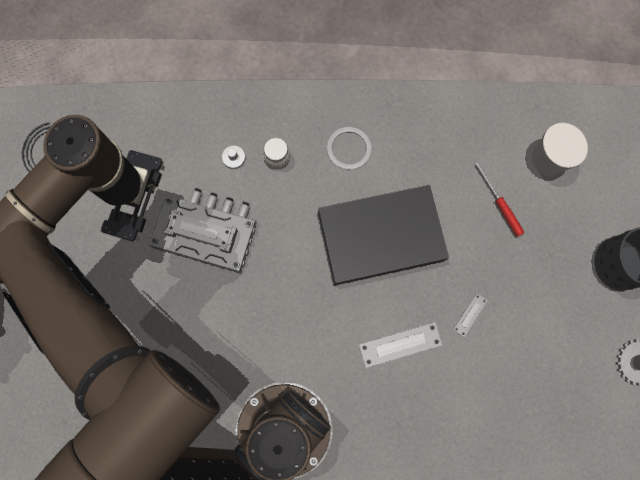

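Call:
{"op": "apply_moves", "data": {"rows": [[[-0.01, 0, 0], 0], [[-0.03, 0, 0], 0], [[-0.045, 0, 0], 0], [[-0.05, 0, 0], 0], [[-0.05, 0, 0], 0]]}}

```text
time_s: 22.72
tcp_pos: [0.5234, 0.2723, 0.2612]
eef_rot: [-90.0, -0.0, 73.6]
contact_force: [-0.1, 0.1, 0.0]
gripper_width: 0.0703
```

```bash
python3 look.py w12; python3 - <<'E'
from h import *
np.set_printoptions(precision=4,suppress=True)
c,s=pickle.load(open("w12.pkl","rb"))
im=c["pixels"];crop(c,270,60,390,300,2.5,"w12a.png")
T=ext(c,s)
u=np.array([.2815,.9596]);v=np.array([-.9596,.2815]);ctr=np.array([.5066,.213])
for a in(-.07,-.055,0,.055,.07):
  for b in(-.018,.018):
    p=np.r_[ctr+a*u+b*v,.066];px=proj(c,[p],s)[0]; x,y=np.round(px).astype(int)
    z=float(np.median(c["z_map"][y-1:y+2,x-1:x+2]));q=cv2.undistortPoints(px.reshape(1,1,2),c["intrinsics"],np.array(c["D"]))[0,0]
    print(a,b,px,(T@np.r_[q*z,z,1])[2])
E
```

```text
[0.5234 0.2723 0.2612] [-90.0192  -0.0362  73.6359] [-0.1382  0.1237  0.0348] 0.07033839548141783 22.725
-0.07 -0.018 [302.0597  66.9055] 0.06407074283615052
-0.07 0.018 [349.0296  66.9228] 0.06457180967683099
-0.055 -0.018 [302.4109  87.9921] 0.06409220243399283
-0.055 0.018 [348.6384  88.0108] 0.06441729261627183
0 -0.018 [303.6426 160.0489] 0.06435443151446668
0 0.018 [347.2678 160.0724] 0.0645265506436708
0.055 -0.018 [304.7843 224.4579] 0.06404667790237745
0.055 0.018 [345.9997 224.485 ] 0.06400826249936753
0.07 -0.018 [305.08   240.8073] 0.06413932640879522
0.07 0.018 [345.6715 240.8353] 0.06438161876103249
```

View pics/w12a.png

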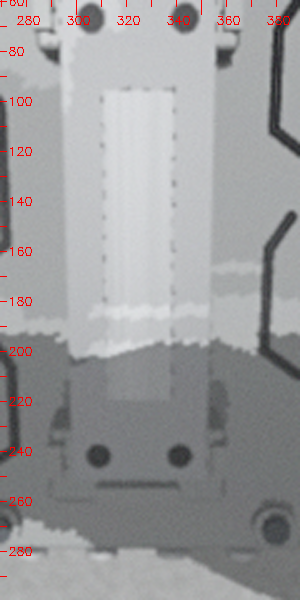

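```bash
python3 -c "
from plant import *
print(close_job())"
```

```text
the job is handed in; nothing more can be done
None
```

The cover is seated on the valve-body housing, panel up, between the lugs. I handed the job in at about 22.7 s, with the arm clear and touching nothing.

**What I did:**
- I chose the sheet on the granite, which measured 160 x 48 mm, over the larger and smaller ones on the bench.
- I dragged it by its panel with 6–8 N until about 64 mm stuck out past the end of the granite.
- I pinched it across its width there, lifted it, and carried it to the housing.
- I corrected a 1.5 mm sideways offset and lowered it until it made contact at about 6 N. Then I let go.

**Last checks:**
- **Flatness:** the cover's top face reads level to about 0.5 mm over its length and width, and the wrist camera shows it between the lugs at both ends.
- **Height:** the wrist depth puts the top face at about 64.3 mm, where 66 mm is expected. The same camera read about 2 mm low for the cover on the granite, so I take this as calibration bias.
- **Droop:** the cover hung about 1.6° low at its free end while carried. It levelled as it touched down, before I released it.
- **Camera disagreement:** the first wrist-camera estimate of the seat was 1.4 mm off the top camera's. A closer wrist view agreed with the top camera, and I used that.
- **Bystanders:** in the last top view the jar, piston and clutch ring are where they were at the start.

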